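# Stack the drained spot plate on its pile

## Robot

A 6-joint arm with a two-finger parallel gripper is mounted at the origin on the work surface. World frame = base frame: x ahead of the robot, y to its left, z up, the work surface at z = 0. Lengths are in m, angles in rad, forces in N, time in s.
With the tool pointing down it reaches from about 0.425 to 0.95 m from the base axis. Payload 3.5 kg.
Tool frame: the origin (TCP) lies midway between the tips of the shut fingers; the grasp point (between the pads) lies 19 mm behind it; z points along the fingers, y is the line along which they close (so a half turn about z gives the same grasp; the last joint's range is limited). The gripper opens to 85 mm and grips with 20 to 120 N. Pads are 22 mm wide; open, the fingers measure 114 mm over their backs; the gripper's body (76 mm by 85 mm) begins 54 mm behind the grasp point. The pads swing forward as they close: fully open they stand 13 mm farther back than shut.
Start: joints at [1.191, 0.286, 1.577, -0, 1.279, -0.15], TCP at [0.154, 0.657, 0.231] pointing down, gripper open.
Joint ranges: [-2.77, 2.77], [-0.9, 2.22], [0.21, 2.48], [-1.53, 4.67], [0.24, 2.81], [-2.84, 2.84]. Speed limits (rad/s): [2.79, 2.79, 3.14, 3.14, 3.14, 3.14].

## Interface

Orientations are given as a unit quaternion [x, y, z, w].
In Python, from plant import ctrl gives the robot as it stands.
- The arm moves only by the tool move_arm, never from a script. Its argument "plan" is a list of rows, each an object of numbers: "x", "y", "z": the shift along the tool's x, y, z in m; "yaw": the turn about the tool's z in rad; "fingers": the closure, from 0 (fully open) to 1 (shut). In form: [{"x": .., "y": .., "z": .., "yaw": .., "fingers": ..}, ...]. A call has 1 to 5 rows; each row is the pose to reach, as a shift and turn from the pose commanded when the call began, along the tool's axes at that moment; what a row does not reach only later rows make up. A row lasts 1/10 s, in which the tool goes at most 50 mm and 8.59 degrees, less where a joint would pass 70% of its speed; a pose out of reach is approached as far as the arm can. A call with a gripper value outside its range is refused whole. The fingers move at their own pace and stop on an object; "force" is the grip in N (left out, the last holds). Time passes only in rows, so rows that repeat a pose let the fingers close. It gives the time, the measured TCP pose, the force, the opening and the grip force at its end, in the units of the state.
- ctrl.get_state(): the state, without advancing time (a new reading comes with each control period).
- ctrl.read_camera(name): name is "side" or "top" or "wrist"; returns the picture (400x640x3 uint8, red, green, blue); there is no depth.
- ctrl.camera_model(name): a dict with "intrinsics" (3x3 intrinsics, pixels), "cam_to_world" (4x4, takes a point from camera to world coordinates); the wrist camera has in their place "tool_from_camera" (4x4, takes a point from camera to tool coordinates, whose origin is the TCP and whose axes are the flange's). Camera axes: x right, y up, looking along -z (the intrinsics and any distortion apply to the point x, -y, -z); pixel columns grow to the right and rows downward; lengths in m; the calibration is good to about 2 mm. The wrist camera is an equidistant fisheye: a pixel r from the principal point sees the ray r / f radians off the axis. A picture is of the moment at which its call begins: read the wrist's pose just before it. camera_model takes no time and is no camera call.
- ctrl.sign_off(): hands the job in; it is judged then, once.
The state is a dict: "time": time; "qpos": joint angles; "dq": joint speeds; "joint_efforts": joint torques, N m; "eef_pos": TCP position; "tcp_rot": TCP orientation; "contact_force": force on the tool from outside, world axes, zero at the start; "wrist_torque": the same for the moment, N m; "opening": opening from 0.0 (shut) to 1.0 (fully open); "finger_force": force on a finger pad.
Only numpy, scipy, OpenCV 4.12 (cv2) and the standard library are available. Lean on these libraries where they do the work, as an engineer would, in place of code of your own. Each camera call takes 0.05 s, during which the arm holds its last target. There are 200 camera calls.

## Task

Take the spot plate (the white one with eight round wells) out of the draining rack, lay it flat on the rubber mat with its wells up and let go of it. Then take it by its long sides, put it on top of the two plates in the stacking holder, wells up and lengthwise like them, and push it up against the holder's side posts and end stop so that all three plates make one square pile. Leave everything else where it stands.

Things in the scene. Friction and masses are not known exactly. Their poses are not given: they have to be found in the camera images.
- plate: White plastic slab 60 x 110 x 14 mm, about 0.1 kg, eight round grey-rimmed wells on one broad face, the other plain. Starts standing on a long edge in any one of the rack's three slots, wells to the rack's +x (away from the robot). Origin: centre of the plain face; x across the 60 mm width, y along the length, z out of the wells face (up when wells up).
- pile_top: The upper of two identical spot plates (60 x 110 x 14 mm) already piled in the holder, loose, wells up. Same frame as the plate: origin at the centre of its underside, y along its length, z up; its upper face is 38 mm above the bench.
- pile_low: The lower of the two piled spot plates, resting on the holder's base, wells up. Same frame.
- holder: Aluminium holder fixed left or right of the mat: base 90 x 136 x 10 mm (origin: centre of its underside) and stops up to z = 62 mm. Two posts on the +x long side, 10 x 12 mm, at y = -42 and 42 mm, inner faces at x = 30.5 mm, a finger fits between; one end stop at +y, 40 mm wide, inner face at y = 55.5 mm. -x and -y sides open. Plates lie lengthwise along y.
- seat (a point): Point on the holder's base top (10 mm above the bench) under the centre of a correctly registered pile; axes as the holder's.
- rack: Steel rack fixed on the other side of the mat: base 180 x 120 x 8 mm (origin: centre of its underside), three slots along y at x = -66, 0, 66 mm, 17 mm wide, between ribs 100 mm long that rise to 30 mm above the bench. Things stand on the base, so the plate's upper long edge is 68 mm above the bench.
- mat: Grey rubber mat fixed to the bench, 200 x 200 x 3 mm, between rack and holder, kept clear. Origin: centre of its underside; its top is 3 mm above the bench.
- drain_plate: Bystander in another slot of the rack: square white plate 80 x 80 x 12 mm with nine dark holes, standing on edge (top edge 88 mm above the bench). Origin: centre of one broad face; z through the thickness.
- tray_lid: Bystander in the remaining slot of the rack: plain white plastic slab 50 x 95 x 12 mm, standing on a long edge (top edge 58 mm above the bench). Origin: centre of one broad face.
- flask: Bystander: conical glass flask, 82 mm wide, 122 mm high, beyond the mat. Origin: centre of its foot.
- beaker: Bystander: clear beaker, 64 mm wide, 75 mm high, beyond the mat. Origin: centre of its foot.
- sample_jar: Bystander: small capped jar, 48 mm wide, 70 mm high, on the robot's side of the mat. Origin: centre of its foot.
- meter: Bystander: white hand-held meter lying flat, 55 x 150 x 26 mm, on the robot's side of the mat. Origin: centre of its underside, y along its length.
- reagent: Bystander: amber bottle, 60 mm wide, 140 mm high, beyond the mat, to the left. Origin: centre of its foot.
Not all that is in view belongs to the job. What is shaped like the plate but green or yellow is not meant.

How it is judged:
By the outcome, as a careful person would: the job done as asked, in the order asked, and still so for the second after the job is handed in, with the robot touching nothing.
It also fails if it takes over 64 s, if anything falls off the work surface, if the arm or the gripper's body presses on something with over 40 N, if the wrist force passes 120 N, or if a joint passes its speed limit or range.

## Working session

There is one attempt and no reset: what is moved stays moved. The work goes in short steps, Python scripts to look and compute and a tool call to move; the robot and the scene stay as the last step left them, time stands still between calls to the robot, and variables do not carry over. Pictures are saved under pics/ and viewed, at most 10 in all, crops included, and the job is handed in when it is done.

Besides the shell and the picture viewer there is one more tool, called in YAML: its name, and indented under it one key for each argument. move_arm: Moves the arm, as the interface text tells. Its arguments: {"type":"object","properties":{"plan":{"type":"array"},"force":{"type":"number"}},"required":["plan"]}

```bash
mkdir -p pics; ls; cat > h.py <<'E'
import numpy as np,cv2
from plant import ctrl
def save(n,im,crop=None,s=1):
    if crop: im=im[crop[1]:crop[3],crop[0]:crop[2]]
    cv2.imwrite(f'pics/{n}.png',cv2.resize(im[...,::-1],None,fx=s,fy=s,interpolation=cv2.INTER_CUBIC))
def ray(cam,u,v):
    m=ctrl.camera_model(cam);K=np.array(m['intrinsics']);T=np.array(m['cam_to_world'])
    d=np.array([(u-K[0,2])/K[0,0],-(v-K[1,2])/K[1,1],-1]);return T[:3,3],T[:3,:3]@d
def onz(cam,u,v,z):
    o,d=ray(cam,u,v);return o+d*(z-o[2])/d[2]
def proj(cam,P):
    m=ctrl.camera_model(cam);K=np.array(m['intrinsics']);T=np.array(m['cam_to_world'])
    p=T[:3,:3].T@(np.array(P)-T[:3,3]);return K[0,2]-K[0,0]*p[0]/p[2],K[1,2]+K[1,1]*p[1]/p[2]
E
python3 - <<'E'
from h import *
ims=[ctrl.read_camera(c) for c in('top','side')]
save('a',np.vstack(ims),s=0.75)
for c,i in zip(('top','side'),ims): np.save(c+'0',i);m=ctrl.camera_model(c);print(m)
print(ctrl.get_state(), ctrl.camera_model('wrist'))
E
```

```text
pics
{'intrinsics': array([[379.64567504,   0.        , 316.12189063],
       [  0.        , 379.64567504, 205.99022727],
       [  0.        ,   0.        ,   1.        ]]), 'cam_to_world': array([[-0.02678175,  0.99650726, -0.07909498,  0.48007885],
       [-0.99933285, -0.02865499, -0.02264392, -0.08681681],
       [-0.0248313 ,  0.07843576,  0.99660987,  0.9130673 ],
       [ 0.        ,  0.        ,  0.        ,  1.        ]])}
{'intrinsics': array([[411.64921684,   0.        , 318.4132342 ],
       [  0.        , 411.64921684, 201.36759002],
       [  0.        ,   0.        ,   1.        ]]), 'cam_to_world': array([[-9.36535720e-01,  1.70309577e-01, -3.06423715e-01,
         2.61555495e-01],
       [-3.50570930e-01, -4.57295065e-01,  8.17301197e-01,
         6.98708824e-01],
       [-9.31831745e-04,  8.72855012e-01,  4.87978750e-01,
         5.28791024e-01],
       [ 0.00000000e+00,  0.00000000e+00,  0.00000000e+00,
         1.00000000e+00]])}
{'time': 0.1, 'qpos': array([ 1.19096852e+00,  2.87048349e-01,  1.57803409e+00, -1.45448435e-05,
        1.27857914e+00, -1.49985908e-0
[... 395 characters left out ...]
rce': array([ 0.06691098, -0.16020987, -0.23826294]), 'wrist_torque': array([-0.02477577, -0.04085911, -0.02775332]), 'finger_force': 0.0, 'opening': 1.003763099679411} {'intrinsics': array([[309.70691629,   0.        , 317.36672005],
       [  0.        , 309.70691629, 199.94669366],
       [  0.        ,   0.        ,   1.        ]]), 'tool_from_camera': array([[ 6.46098032e-04,  9.54680257e-01,  2.97632641e-01,
         7.59796725e-02],
       [ 9.99999604e-01, -4.34704281e-04, -7.76440987e-04,
        -6.11736939e-04],
       [-6.11870698e-04,  2.97633025e-01, -9.54680160e-01,
        -1.42721935e-01],
       [ 0.00000000e+00,  0.00000000e+00,  0.00000000e+00,
         1.00000000e+00]])}
```

View pics/a.png

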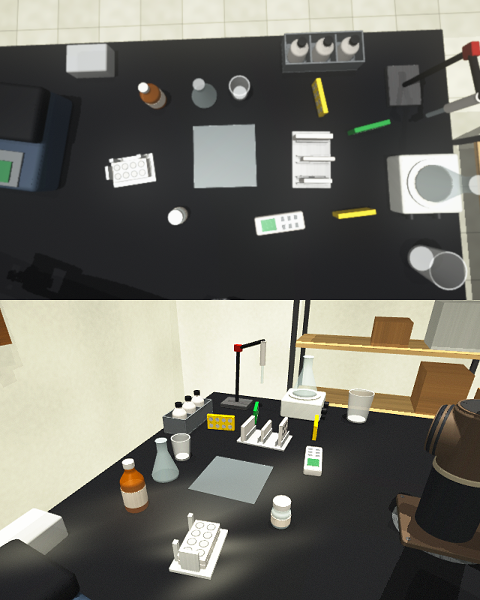

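The full view shows the holder left of the mat (top px ~(175,227)), the rack right of it (top px ~(415,212)) with three things standing in it, and green and yellow decoys outside it. I'll enlarge the rack and holder next.

```bash
python3 - <<'E'
from h import *
t=np.load('top0.npy');s=np.load('side0.npy')
R=lambda im,c,w,h:cv2.resize(im[c[1]:c[3],c[0]:c[2]],(w,h),interpolation=cv2.INTER_CUBIC)
a=R(t,(380,165,460,265),400,300*5//5); b=R(s,(305,140,405,215),400,300)
a=R(t,(375,170,475,245+10-10),400,300); c=R(t,(130,190,220,257),400,300); d=R(s,(215,270,315,345+45),400,300)
a=R(t,(375,173,483,254),400,300)
save('b',np.vstack([np.hstack([a,b]),np.hstack([c,d])]))
E
```

```text
(no output)
```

View pics/b.png

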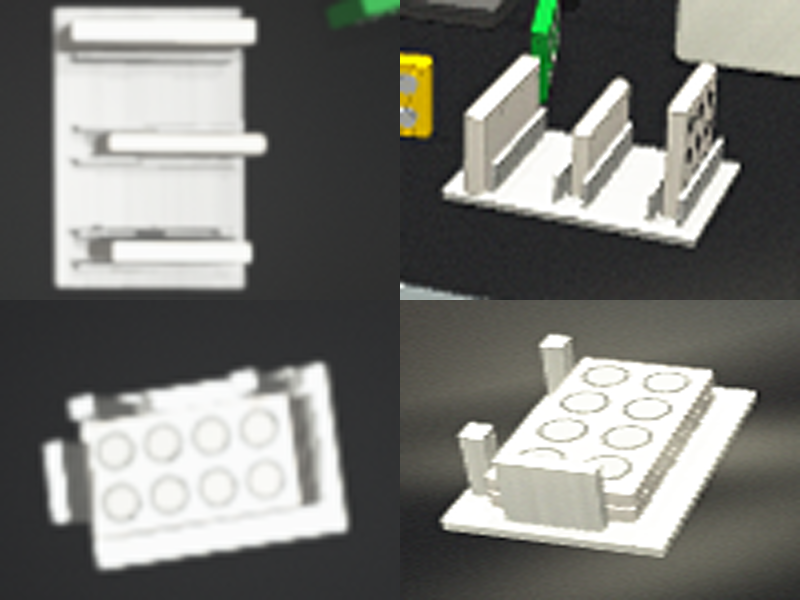

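In the rack, crop tops (full-res top px):
- **(419,181), +x slot:** the longest slab, about 112 mm, with a plain face toward the robot.
- **(425,211), middle slot:** about 95 mm long, so this is tray_lid.
- **(424,241), −x slot:** dark holes, so this is drain_plate.

The plate meant is the +x one, by its length and its wells hidden on +x. The holder's end stop is at +y and its posts are at +x. Next I measure.

```bash
python3 - <<'E'
from h import *
g=cv2.cvtColor(np.load('top0.npy'),cv2.COLOR_RGB2GRAY)
def sub(pts,w=3):
    p=np.array(pts,np.float32).reshape(-1,1,2)
    return cv2.cornerSubPix(g,p.copy(),(w,w),(-1,-1),(3,30,.01)).reshape(-1,2)
f=lambda c,s,o:(np.array(c)/s+np.array(o)-.5+.5/s)
A=sub(f([(73,18),(256,18),(256,44),(73,42)],400/108,(375,173)),2)
RB=sub(f([(52,8),(55,287),(244,287)],400/108,(375,173)))
s=400/90
HB=sub(f([(325,65),(345,230),(100,268)],s,(130,190)))
P=sub(f([(83,123),(288,95),(302,203),(95,235)],s,(130,190)))
for n,q,z in(('plate top',A,.068),('rackbase TL BL BR',RB,.008),('holdbase',HB,.01),('pile',P,.038)):
    w=np.array([onz('top',*u,z)[:2] for u in q]);print(n,q.round(1).tolist(),w.round(4).tolist(),'mean',w.mean(0).round(4))
    for i in range(len(w)-1): d=w[i+1]-w[i];print('  len',np.hypot(*d).round(4),'ang',np.degrees(np.arctan2(d[1],d[0])).round(2))
print(onz('top',258,171,.003)[:2],onz('top',341,248,.003)[:2])
m=(g>235).astype(np.uint8); m=m[170:260,380:460]
for c in cv2.findContours(m,0,2)[0]:
    if cv2.contourArea(c)>40: print(cv2.minAreaRect(c))
for y in range(174,192): print(y,g[y,388:450:3])
E
```

```text
plate top [[394.29998779296875, 177.5], [443.3999938964844, 177.8000030517578], [443.5, 183.89999389648438], [394.29998779296875, 183.39999389648438]] [[0.606, -0.2442], [0.6019, -0.3529], [0.5883, -0.3523], [0.5927, -0.2435]] mean [ 0.5972 -0.2982]
  len 0.1088 ang -92.14
  len 0.0136 ang 177.4
  len 0.1089 ang 87.72
rackbase TL BL BR [[389.20001220703125, 174.6999969482422], [389.70001220703125, 249.89999389648438], [440.3999938964844, 250.1999969482422]] [[0.622, -0.2434], [0.443, -0.237], [0.4392, -0.3556]] mean [ 0.5014 -0.2787]
  len 0.1791 ang 177.96
  len 0.1187 ang -91.84
holdbase [[202.10000610351562, 203.3000030517578], [207.60000610351562, 241.1999969482422], [151.89999389648438, 249.5]] [[0.5661, 0.2078], [0.4751, 0.195], [0.4587, 0.3292]] mean [0.4999 0.244 ]
  len 0.0919 ang -171.97
  len 0.1352 ang 96.96
pile [[147.5, 217.39999389648438], [194.6999969482422, 210.3000030517578], [198.0, 235.8000030517578], [151.0, 242.5]] [[0.5343, 0.3272], [0.5476, 0.2162], [0.4881, 0.2085], [0.4756, 0.3185]] mean [0.5114 0.2676]
  len 0.1119 ang -83.13
  len 0.06 ang -172.69
  len 0.
[... 1304 characters left out ...]
2 165 170 172 174 176 179 197 202 206 207 207 205
 194  52  50]
185 [ 60 123 118 119 120 120 118 122 123 123 124 125 125 129 131 131 131 129
  88  51  51]
186 [ 62 138 121 125 128 121 121 121 123 127 126 126 126 126 127 128 129 160
  53  51  51]
187 [ 64 195 157 181 190 186 185 184 183 183 183 182 182 182 185 189 189 190
  52  51  51]
188 [ 66 227 167 180 188 188 189 189 189 190 200 200 202 203 208 212 208 192
  52  51  50]
189 [ 65 230 173 154 153 156 158 147 147 153 165 167 169 171 175 175 180 202
  52  52  51]
190 [ 63 230 216 205 199 203 203 189 187 191 191 191 190 189 192 187 203 212
  53  53  50]
191 [ 64 231 230 229 224 227 227 222 221 224 223 223 223 221 223 219 227 214
  52  52  52]
```

Target: the plate's top edge centre is at (0.597, −0.298), the rack yaw is about −2.1°, and the holder is at about (0.512, 0.268) with yaw about 7°. First I transit and turn.

move_arm:
  plan:
    - {"x": -0.04, "y": -0.028, "z": 0, "yaw": 0, "fingers": 0.3}
    - {"x": -0.08, "y": -0.056, "z": 0, "yaw": 0, "fingers": 0.5}
    - {"x": -0.12, "y": -0.084, "z": 0, "yaw": 0, "fingers": 0.5}
    - {"x": -0.16, "y": -0.112, "z": 0, "yaw": 0, "fingers": 0.5}
    - {"x": -0.2, "y": -0.14, "z": 0, "yaw": 0, "fingers": 0.5}

```text
time: 0.6
eef_pos: [0.3172, 0.4736, 0.2308]
tcp_rot: [0.114, 0.993, -0.0, -0.0]
contact_force: [1.1, 0.1, 0.9]
opening: 0.496
finger_force: 0.0
```

move_arm:
  plan:
    - {"x": -0.04, "y": -0.028, "z": 0, "yaw": 0, "fingers": 0.5}
    - {"x": -0.08, "y": -0.056, "z": 0, "yaw": 0, "fingers": 0.5}
    - {"x": -0.12, "y": -0.084, "z": 0, "yaw": 0, "fingers": 0.5}
    - {"x": -0.16, "y": -0.112, "z": 0, "yaw": 0, "fingers": 0.5}
    - {"x": -0.2, "y": -0.14, "z": 0, "yaw": 0, "fingers": 0.5}

```text
time: 1.1
eef_pos: [0.4801, 0.2917, 0.2309]
tcp_rot: [0.115, 0.993, -0.0, -0.0]
contact_force: [0.6, 0.2, -1.0]
opening: 0.498
finger_force: 0.0
```

move_arm:
  plan:
    - {"x": 0, "y": 0, "z": 0, "yaw": 0.14, "fingers": 0.5}
    - {"x": 0, "y": 0, "z": 0, "yaw": 0.28, "fingers": 0.5}
    - {"x": 0, "y": 0, "z": 0, "yaw": 0.42, "fingers": 0.5}
    - {"x": 0, "y": 0, "z": 0, "yaw": 0.56, "fingers": 0.5}
    - {"x": 0, "y": 0, "z": 0, "yaw": 0.7, "fingers": 0.5}

```text
time: 1.6
eef_pos: [0.4791, 0.2932, 0.2306]
tcp_rot: [0.451, 0.893, -0.0, -0.0]
contact_force: [0.8, 0.4, 0.3]
opening: 0.497
finger_force: 0.0
```

move_arm:
  plan:
    - {"x": 0, "y": 0, "z": 0, "yaw": 0.14, "fingers": 0.5}
    - {"x": 0, "y": 0, "z": 0, "yaw": 0.28, "fingers": 0.5}
    - {"x": 0, "y": 0, "z": 0, "yaw": 0.42, "fingers": 0.5}
    - {"x": 0, "y": 0, "z": 0, "yaw": 0.56, "fingers": 0.5}
    - {"x": 0, "y": 0, "z": 0, "yaw": 0.678, "fingers": 0.5}

```text
time: 2.1
eef_pos: [0.4791, 0.2934, 0.2307]
tcp_rot: [0.722, 0.692, -0.001, -0.0]
contact_force: [-0.3, 0.6, 0.6]
opening: 0.501
finger_force: 0.0
```

```bash
cat >> h.py <<'E'
from scipy.spatial.transform import Rotation as Ro
def wpose():
    s=ctrl.get_state();T=np.eye(4);T[:3,:3]=Ro.from_quat(s['tcp_rot']).as_matrix();T[:3,3]=s['eef_pos'];return T
def wonz(T,u,v,z):
    m=ctrl.camera_model('wrist');K=np.array(m['intrinsics']);C=T@np.array(m['tool_from_camera'])
    p=np.array([(u-K[0,2])/K[0,0],(v-K[1,2])/K[1,1]]);r=np.hypot(*p);q=p/r*np.sin(r)
    d=C[:3,:3]@np.array([q[0],-q[1],-np.cos(r)]);o=C[:3,3];return o+d*(z-o[2])/d[2]
def wproj(T,P):
    m=ctrl.camera_model('wrist');K=np.array(m['intrinsics']);C=T@np.array(m['tool_from_camera'])
    p=C[:3,:3].T@(np.array(P)-C[:3,3]);q=np.array([p[0],-p[1]]);n=np.hypot(*q);r=np.arctan2(n,-p[2])
    return K[0,2]+K[0,0]*r*q[0]/n,K[1,2]+K[1,1]*r*q[1]/n
E
python3 - <<'E'
from h import *
T=wpose();im=ctrl.read_camera('wrist');np.save('wT',T);np.save('wI',im);save('c',im,(120,20,520,320),2)
E
```

```text
(no output)
```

View pics/c.png

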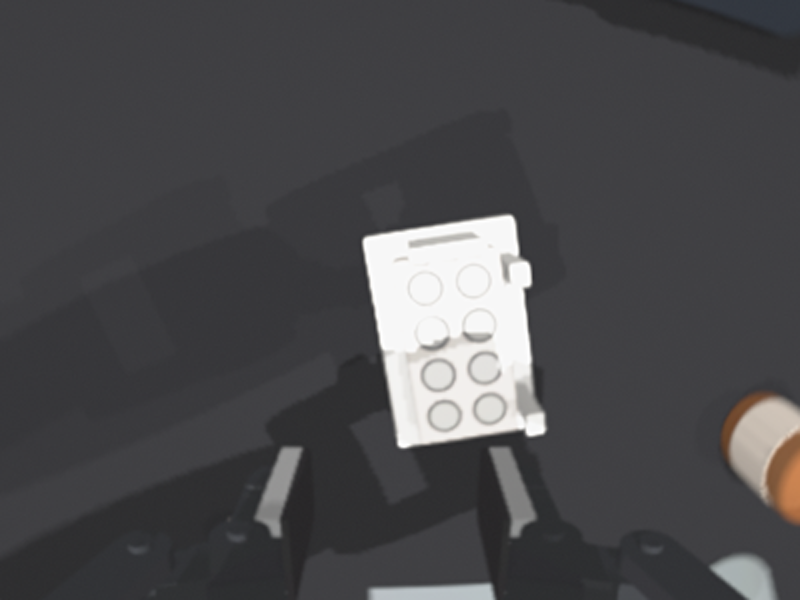

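move_arm:
  plan:
    - {"x": -0.04, "y": 0.01, "z": 0, "yaw": 0, "fingers": 0.5}
    - {"x": -0.08, "y": 0.02, "z": 0, "yaw": 0, "fingers": 0.5}
    - {"x": -0.12, "y": 0.03, "z": 0, "yaw": 0, "fingers": 0.5}
    - {"x": -0.16, "y": 0.04, "z": 0, "yaw": 0, "fingers": 0.5}
    - {"x": -0.2, "y": 0.05, "z": 0, "yaw": 0, "fingers": 0.5}

```text
time: 2.65
eef_pos: [0.5218, 0.0903, 0.231]
tcp_rot: [0.719, 0.695, -0.0, -0.0]
contact_force: [0.9, 0.6, -0.2]
opening: 0.502
finger_force: 0.0
```

move_arm:
  plan:
    - {"x": -0.04, "y": 0.01, "z": 0, "yaw": 0, "fingers": 0.5}
    - {"x": -0.08, "y": 0.02, "z": 0, "yaw": 0, "fingers": 0.5}
    - {"x": -0.12, "y": 0.03, "z": 0, "yaw": 0, "fingers": 0.5}
    - {"x": -0.16, "y": 0.04, "z": 0, "yaw": 0, "fingers": 0.5}
    - {"x": -0.2, "y": 0.05, "z": 0, "yaw": 0, "fingers": 0.5}

```text
time: 3.15
eef_pos: [0.5644, -0.1115, 0.231]
tcp_rot: [0.719, 0.695, -0.0, -0.0]
contact_force: [0.4, 0.4, -0.1]
opening: 0.503
finger_force: 0.0
```

move_arm:
  plan:
    - {"x": -0.04, "y": 0.01, "z": 0, "yaw": 0, "fingers": 0.5}
    - {"x": -0.08, "y": 0.02, "z": 0, "yaw": 0, "fingers": 0.5}
    - {"x": -0.12, "y": 0.03, "z": 0, "yaw": 0, "fingers": 0.5}
    - {"x": -0.16, "y": 0.043, "z": 0, "yaw": 0, "fingers": 0.5}
    - {"x": -0.186, "y": 0.043, "z": 0, "yaw": 0, "fingers": 0.5}

```text
time: 3.65
eef_pos: [0.6009, -0.3001, 0.2305]
tcp_rot: [0.72, 0.694, -0.0, -0.0]
contact_force: [0.2, -0.1, 0.9]
opening: 0.497
finger_force: 0.0
```

Picture c shows the holder from the wrist: base corners near crop (365,238), (514,216), (403,445), end stop at the top, the two posts at right (520,270) and (533,415), and pile wells between. Next I check the rack from above.

```bash
python3 - <<'E'
from h import *
T=wpose();im=ctrl.read_camera('wrist');np.save('wT2',T);np.save('wI2',im);save('d',im,(170,60,470,285),2.6)
g=cv2.cvtColor(im,cv2.COLOR_RGB2GRAY)
for P in[(.606,-.244,.068),(.602,-.353,.068),(.588,-.352,.068),(.593,-.2435,.068)]: print(np.round(wproj(T,P),1))
print(T.round(3)[:3])
E
```

```text
[320.5 125.9]
[320.1 229.7]
[307.  229.3]
[307.2 125.9]
[[ 0.036  0.999 -0.     0.601]
 [ 0.999 -0.036 -0.    -0.3  ]
 [-0.    -0.    -1.     0.23 ]]
```

View pics/d.png

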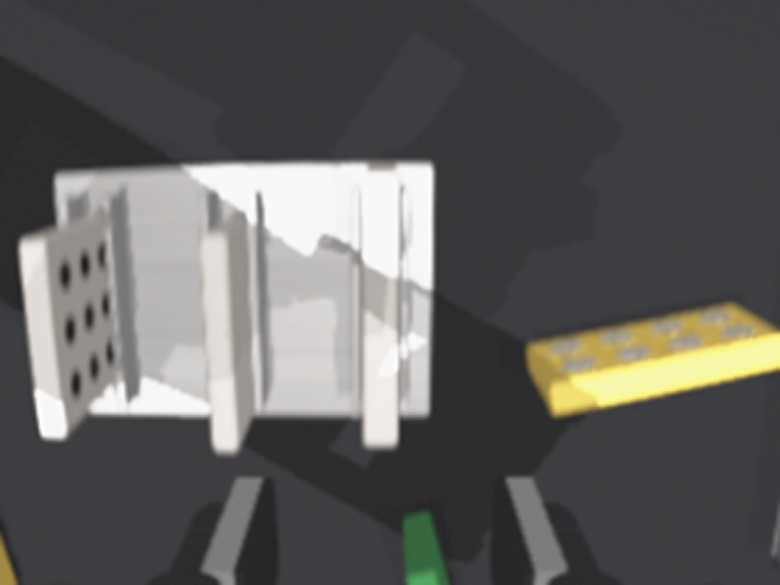

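The plate's top edge lies at crop cols 362–398 and rows 168–445, i.e. px centre (316, 178), about 1 mm −tool-y of the TCP. The drain plate with dark holes (65,330) and the tray lid (225,340) are to its left, and the yellow decoy is outside. I descend and grip.

move_arm:
  plan:
    - {"x": 0.001, "y": -0.001, "z": 0.04, "yaw": 0, "fingers": 0.5}
    - {"x": 0.001, "y": -0.001, "z": 0.08, "yaw": 0, "fingers": 0.5}
    - {"x": 0.001, "y": -0.001, "z": 0.12, "yaw": 0, "fingers": 0.5}
    - {"x": 0.001, "y": -0.001, "z": 0.16, "yaw": 0, "fingers": 0.5}
    - {"x": 0.001, "y": -0.001, "z": 0.193, "yaw": 0, "fingers": 0.5}
  force: 40

```text
time: 4.2
eef_pos: [0.5984, -0.2953, 0.0353]
tcp_rot: [0.719, 0.695, -0.0, -0.002]
contact_force: [0.5, -0.7, 0.3]
opening: 0.503
finger_force: 0.0
```

move_arm:
  plan:
    - {"x": 0, "y": 0, "z": 0, "yaw": 0, "fingers": 0.6}
    - {"x": 0, "y": 0, "z": 0, "yaw": 0, "fingers": 0.9}
    - {"x": 0, "y": 0, "z": 0, "yaw": 0, "fingers": 1}
    - {"x": 0, "y": 0, "z": 0, "yaw": 0, "fingers": 1}
    - {"x": 0, "y": 0, "z": 0, "yaw": 0, "fingers": 1}

```text
time: 4.7
eef_pos: [0.6006, -0.2971, 0.0404]
tcp_rot: [0.72, 0.694, 0.0, 0.002]
contact_force: [-1.2, 0.3, -0.2]
opening: 0.158
finger_force: 43.4
```

move_arm:
  plan:
    - {"x": 0, "y": 0, "z": -0.03, "yaw": 0, "fingers": 1}
    - {"x": 0, "y": 0, "z": -0.07, "yaw": 0, "fingers": 1}
    - {"x": 0, "y": 0, "z": -0.1, "yaw": 0, "fingers": 1}
    - {"x": 0.03, "y": -0.005, "z": -0.1, "yaw": 0, "fingers": 1}
    - {"x": 0.07, "y": -0.01, "z": -0.1, "yaw": 0, "fingers": 1}

```text
time: 5.2
eef_pos: [0.5939, -0.2278, 0.1421]
tcp_rot: [0.721, 0.693, 0.001, 0.004]
contact_force: [0.2, -0.2, -1.3]
opening: 0.155
finger_force: 43.4
```

move_arm:
  plan:
    - {"x": 0.04, "y": -0.005, "z": 0, "yaw": 0, "fingers": 1}
    - {"x": 0.08, "y": -0.01, "z": 0, "yaw": 0, "fingers": 1}
    - {"x": 0.12, "y": -0.015, "z": 0, "yaw": 0, "fingers": 1}
    - {"x": 0.16, "y": -0.02, "z": 0, "yaw": 0, "fingers": 1}
    - {"x": 0.2, "y": -0.025, "z": 0, "yaw": 0, "fingers": 1}

```text
time: 5.7
eef_pos: [0.5751, -0.0238, 0.1398]
tcp_rot: [0.72, 0.694, 0.001, 0.001]
contact_force: [0.9, -0.5, -1.1]
opening: 0.157
finger_force: 43.4
```

move_arm:
  plan:
    - {"x": 0, "y": 0, "z": 0, "yaw": 0, "fingers": 1}
    - {"x": 0, "y": 0, "z": 0.03, "yaw": 0, "fingers": 1}
    - {"x": 0, "y": 0, "z": 0.06, "yaw": 0, "fingers": 1}
    - {"x": 0, "y": 0, "z": 0.085, "yaw": 0, "fingers": 1}
    - {"x": 0, "y": 0, "z": 0.095, "yaw": 0, "fingers": 1}

```text
time: 6.2
eef_pos: [0.5735, -0.0256, 0.0413]
tcp_rot: [0.72, 0.694, -0.001, -0.001]
contact_force: [0.3, 0.2, -2.0]
opening: 0.153
finger_force: 43.4
```

move_arm:
  plan:
    - {"x": 0, "y": 0, "z": 0.001, "yaw": 0, "fingers": 1}
    - {"x": 0, "y": 0, "z": 0.002, "yaw": 0, "fingers": 1}
    - {"x": 0, "y": 0, "z": 0.003, "yaw": 0, "fingers": 1}

```text
time: 6.5
eef_pos: [0.5763, -0.0258, 0.0422]
tcp_rot: [0.72, 0.694, 0.001, 0.002]
contact_force: [0.9, -0.4, -0.0]
opening: 0.152
finger_force: 43.4
```

move_arm:
  plan:
    - {"x": 0, "y": 0, "z": 0.0015, "yaw": 0, "fingers": 1}
    - {"x": 0, "y": 0, "z": 0.0015, "yaw": 0, "fingers": 1}

```text
time: 6.7
eef_pos: [0.5752, -0.0254, 0.0396]
tcp_rot: [0.72, 0.694, 0.0, 0.001]
contact_force: [-1.2, 0.7, -1.5]
opening: 0.152
finger_force: 43.4
```

move_arm:
  plan:
    - {"x": 0, "y": 0, "z": 0.0015, "yaw": 0, "fingers": 1}
    - {"x": 0, "y": 0, "z": 0.0015, "yaw": 0, "fingers": 1}

```text
time: 6.9
eef_pos: [0.5746, -0.0252, 0.0373]
tcp_rot: [0.72, 0.694, -0.0, -0.0]
contact_force: [-0.1, 0.3, -1.0]
opening: 0.156
finger_force: 43.4
```

```bash
python3 - <<'E'
from h import *
s=ctrl.get_state();print(s['eef_pos'],s['contact_force'])
im=ctrl.read_camera('side');save('e',im,(230,130,430,280),4)
E
```

```text
[ 0.57463941 -0.02519062  0.03730207] [-0.06650362  0.30614526 -0.95409817]
```

View pics/e.png

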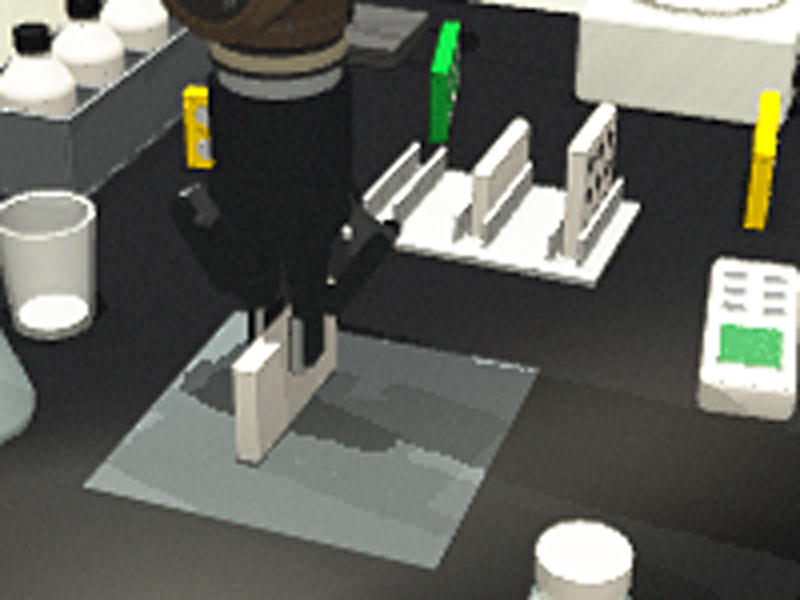

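The plate is held upright just over the mat: lower edge at about crop (240,460), with the two neighbours still in the rack. I lower until contact shows.

move_arm:
  plan:
    - {"x": 0, "y": 0, "z": 0.001, "yaw": 0, "fingers": 1}
    - {"x": 0, "y": 0, "z": 0.001, "yaw": 0, "fingers": 1}
    - {"x": 0, "y": 0, "z": 0.001, "yaw": 0, "fingers": 1}

```text
time: 7.25
eef_pos: [0.5746, -0.0252, 0.0362]
tcp_rot: [0.72, 0.694, -0.0, -0.0]
contact_force: [-0.1, 0.8, -1.1]
opening: 0.154
finger_force: 43.4
```

move_arm:
  plan:
    - {"x": 0, "y": 0, "z": 0.001, "yaw": 0, "fingers": 1}
    - {"x": 0, "y": 0, "z": 0.001, "yaw": 0, "fingers": 1}
    - {"x": 0, "y": 0, "z": 0.001, "yaw": 0, "fingers": 1}

```text
time: 7.55
eef_pos: [0.5747, -0.0252, 0.0353]
tcp_rot: [0.72, 0.694, -0.0, -0.0]
contact_force: [0.1, 0.9, -2.1]
opening: 0.159
finger_force: 43.4
```

move_arm:
  plan:
    - {"x": 0, "y": 0, "z": 0.001, "yaw": 0, "fingers": 1}
    - {"x": 0, "y": 0, "z": 0.001, "yaw": 0, "fingers": 1}
    - {"x": 0, "y": 0, "z": 0.001, "yaw": 0, "fingers": 1}

```text
time: 7.85
eef_pos: [0.5749, -0.0252, 0.0348]
tcp_rot: [0.72, 0.694, 0.0, 0.0]
contact_force: [-1.3, 1.2, 2.7]
opening: 0.157
finger_force: 43.8
```

move_arm:
  plan:
    - {"x": 0, "y": 0, "z": 0.001, "yaw": 0, "fingers": 1}
    - {"x": 0, "y": 0, "z": 0.001, "yaw": 0, "fingers": 1}
    - {"x": 0, "y": 0, "z": 0.001, "yaw": 0, "fingers": 1}

```text
time: 8.15
eef_pos: [0.575, -0.0252, 0.0347]
tcp_rot: [0.72, 0.694, -0.0, -0.0]
contact_force: [-3.2, 0.9, 8.5]
opening: 0.153
finger_force: 44.6
```

Contact is made, so I release, lift, step to the +x side and shut the fingers, ready to tip the plate toward −x (wells up).

move_arm:
  plan:
    - {"x": 0, "y": 0, "z": -0.001, "yaw": 0, "fingers": 0.85}
    - {"x": 0, "y": 0, "z": -0.001, "yaw": 0, "fingers": 0.75}
    - {"x": 0, "y": 0, "z": -0.001, "yaw": 0, "fingers": 0.6}
    - {"x": 0, "y": 0, "z": -0.001, "yaw": 0, "fingers": 0.6}
    - {"x": 0, "y": 0, "z": -0.02, "yaw": 0, "fingers": 0.6}

```text
time: 8.65
eef_pos: [0.5722, -0.0248, 0.0504]
tcp_rot: [0.72, 0.694, -0.002, -0.003]
contact_force: [-0.7, 0.2, -0.6]
opening: 0.402
finger_force: 0.0
```

move_arm:
  plan:
    - {"x": 0, "y": 0, "z": -0.03, "yaw": 0, "fingers": 0.6}
    - {"x": 0, "y": 0, "z": -0.05, "yaw": 0, "fingers": 0.6}
    - {"x": 0, "y": 0.01, "z": -0.05, "yaw": 0, "fingers": 0.8}
    - {"x": 0, "y": 0.045, "z": -0.05, "yaw": 0, "fingers": 1}
    - {"x": 0, "y": 0.045, "z": -0.05, "yaw": 0, "fingers": 1}

```text
time: 9.15
eef_pos: [0.6225, -0.0274, 0.1023]
tcp_rot: [0.72, 0.694, 0.001, 0.001]
contact_force: [0.2, -0.3, -0.7]
opening: -0.0
finger_force: 0.0
```

move_arm:
  plan:
    - {"x": 0, "y": 0, "z": 0, "yaw": 0, "fingers": 1}
    - {"x": 0, "y": 0, "z": 0, "yaw": 0, "fingers": 1}
    - {"x": 0, "y": 0, "z": 0.03, "yaw": 0, "fingers": 1}
    - {"x": 0, "y": 0, "z": 0.05, "yaw": 0, "fingers": 1}
    - {"x": 0, "y": 0, "z": 0.05, "yaw": 0, "fingers": 1}

```text
time: 9.65
eef_pos: [0.6159, -0.0262, 0.0492]
tcp_rot: [0.72, 0.694, -0.002, -0.003]
contact_force: [0.1, -0.4, 0.1]
opening: 0.001
finger_force: 0.0
```

```bash
python3 - <<'E'
from h import *
s=ctrl.get_state();print(s['eef_pos'],s['contact_force'],s['opening'])
im=ctrl.read_camera('side');save('f',im,(230,150,400,277),4)
E
```

```text
[ 0.61592021 -0.02618281  0.04922791] [ 0.06044107 -0.37307943  0.10811214] 0.001452700345151496
```

View pics/f.png

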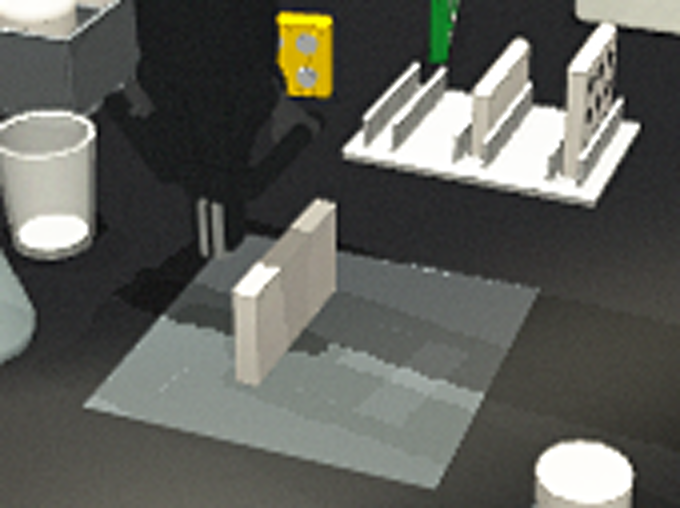

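The plate stands free on its edge on the mat (crop ~(285,290)) with the shut fingers behind it at (210,230). Tipping now.

move_arm:
  plan:
    - {"x": 0, "y": -0.008, "z": 0, "yaw": 0, "fingers": 1}
    - {"x": 0, "y": -0.014, "z": 0, "yaw": 0, "fingers": 1}
    - {"x": 0, "y": -0.018, "z": 0, "yaw": 0, "fingers": 1}
    - {"x": 0, "y": -0.022, "z": 0, "yaw": 0, "fingers": 1}
    - {"x": 0, "y": -0.026, "z": 0, "yaw": 0, "fingers": 1}

```text
time: 10.2
eef_pos: [0.5936, -0.026, 0.0539]
tcp_rot: [0.72, 0.694, 0.0, 0.0]
contact_force: [-0.2, 0.3, 1.0]
opening: 0.003
finger_force: 0.1
```

move_arm:
  plan:
    - {"x": 0, "y": -0.004, "z": 0, "yaw": 0, "fingers": 1}
    - {"x": 0, "y": -0.008, "z": 0, "yaw": 0, "fingers": 1}
    - {"x": 0, "y": -0.012, "z": 0, "yaw": 0, "fingers": 1}
    - {"x": 0, "y": -0.016, "z": 0, "yaw": 0, "fingers": 1}
    - {"x": 0, "y": -0.02, "z": 0, "yaw": 0, "fingers": 1}

```text
time: 10.7
eef_pos: [0.5733, -0.0252, 0.0532]
tcp_rot: [0.72, 0.694, -0.0, -0.0]
contact_force: [0.3, 0.6, 0.5]
opening: -0.006
finger_force: 0.0
```

move_arm:
  plan:
    - {"x": 0, "y": -0.005, "z": 0, "yaw": 0, "fingers": 1}
    - {"x": 0, "y": -0.01, "z": 0, "yaw": 0, "fingers": 1}
    - {"x": 0, "y": -0.01, "z": 0, "yaw": 0, "fingers": 1}
    - {"x": 0, "y": -0.01, "z": -0.03, "yaw": 0, "fingers": 1}
    - {"x": 0, "y": -0.01, "z": -0.06, "yaw": 0, "fingers": 1}

```text
time: 11.2
eef_pos: [0.5627, -0.0246, 0.1128]
tcp_rot: [0.72, 0.694, -0.001, -0.001]
contact_force: [-0.4, -0.0, -0.1]
opening: -0.002
finger_force: 0.0
```

```bash
python3 - <<'E'
from h import *
s=ctrl.get_state();print(s['eef_pos'],s['contact_force'],s['opening'])
im=ctrl.read_camera('side');save('g',im,(230,150,400,277),4)
E
```

```text
[ 0.5626851  -0.02463465  0.11278293] [-0.35086653 -0.04164786 -0.12560578] -0.0016660035486280587
```

View pics/g.png

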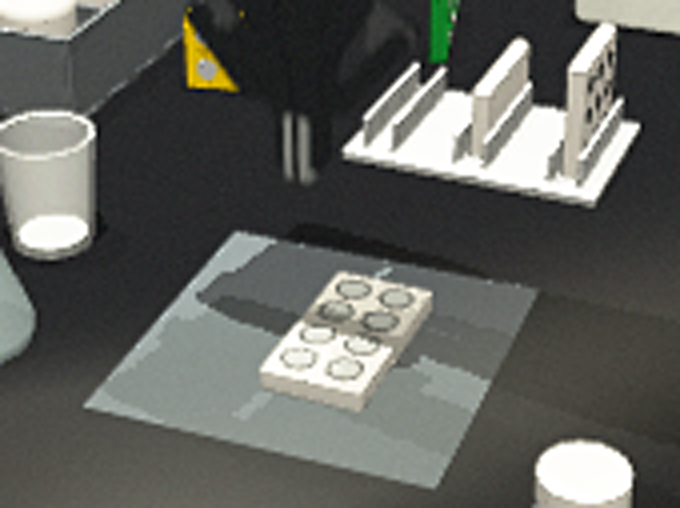

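The plate lies flat on the mat with its eight wells up (crop corners (262,385), (340,272), (432,295), (360,408)). I lift, open and measure it from the wrist.

move_arm:
  plan:
    - {"x": 0, "y": -0.006, "z": -0.04, "yaw": 0, "fingers": 0.5}
    - {"x": 0, "y": -0.012, "z": -0.08, "yaw": 0, "fingers": 0}
    - {"x": 0, "y": -0.02, "z": -0.12, "yaw": 0, "fingers": 0}
    - {"x": 0, "y": -0.02, "z": -0.12, "yaw": 0, "fingers": 0}
    - {"x": 0, "y": -0.02, "z": -0.12, "yaw": 0, "fingers": 0}

```text
time: 11.75
eef_pos: [0.5444, -0.0242, 0.2349]
tcp_rot: [0.72, 0.694, 0.001, 0.001]
contact_force: [-0.6, 0.4, -1.1]
opening: 0.844
finger_force: 0.0
```

```bash
cat >> h.py <<'E'
def box(T,im,z,lo=170,roi=None):
    g=cv2.cvtColor(im,cv2.COLOR_RGB2HSV);m=((g[...,2]>lo)&(g[...,1]<60)).astype(np.uint8)
    if roi is not None: k=np.zeros_like(m);k[roi[1]:roi[3],roi[0]:roi[2]]=1;m*=k
    m=cv2.morphologyEx(m,cv2.MORPH_CLOSE,np.ones((7,7),np.uint8))
    out=[]
    for c in cv2.findContours(m,0,1)[0]:
        if cv2.contourArea(c)<600: continue
        P=np.array([wonz(T,*p[0],z)[:2] for p in c])
        r=cv2.minAreaRect((P*1000).astype(np.float32));out.append((r,cv2.boundingRect(c)))
    return out
E
python3 - <<'E'
from h import *
T=wpose();im=ctrl.read_camera('wrist');np.save('wT3',T);np.save('wI3',im);print(T.round(4))
for b in box(T,im,.017): print(b)
save('h',im,(170,40,470,265),2.5)
E
```

```text
[[ 3.700e-02  9.993e-01  3.500e-03  5.444e-01]
 [ 9.993e-01 -3.700e-02 -8.000e-04 -2.420e-02]
 [-7.000e-04  3.500e-03 -1.000e+00  2.349e-01]
 [ 0.000e+00  0.000e+00  0.000e+00  1.000e+00]]
(((534.3048095703125, -265.87347412109375), (74.13528442382812, 176.4539337158203), 88.5638427734375), (257, 311, 119, 36))
(((332.40130615234375, -163.17172241210938), (59.509517669677734, 92.84261322021484), 7.27190637588501), (150, 242, 47, 58))
(((780.0638427734375, -98.48361206054688), (76.02039337158203, 112.33528137207031), 75.26712036132812), (458, 188, 61, 59))
(((832.6459350585938, 31.427658081054688), (48.802371978759766, 48.53880310058594), 3.69993257522583), (513, 110, 27, 36))
(((758.0911865234375, 59.56010055541992), (28.825742721557617, 86.2442626953125), 75.18293762207031), (452, 89, 58, 32))
(((551.782958984375, -20.96411895751953), (191.160400390625, 191.78909301757812), 89.98528289794922), (238, 86, 165, 156))
(((354.81414794921875, 126.9117660522461), (51.12847900390625, 83.5546875), 70.59880065917969), (133, 40, 56, 43))
(((1395.9931640625, -562.558837890625), (572.2353515625, 1835.3226318359375), 32.85340881347656), (510, 0, 130, 400))
```

View pics/h.png

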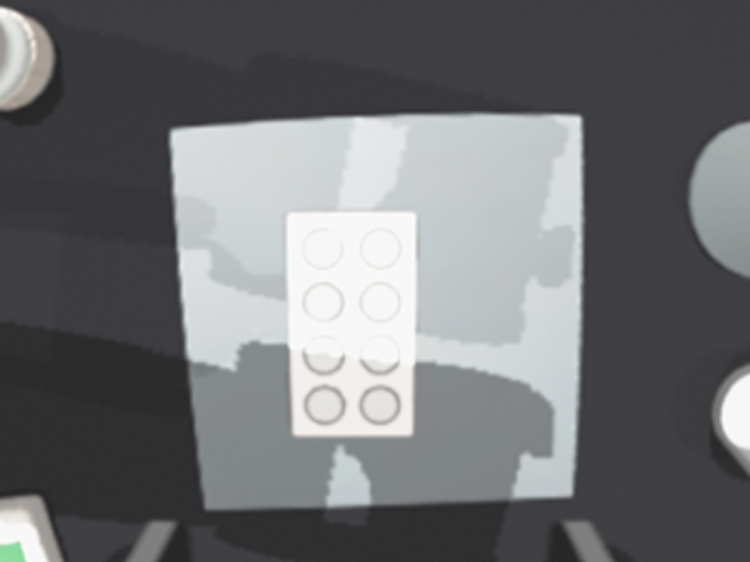

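The plate shows at crop corners (287,212), (416,212), (413,437), (293,437), wells up, in the middle of the mat. I convert those pixels, and the holder's from picture c, to tool and world coordinates.

```bash
python3 - <<'E'
from h import *
def go(I,T,pts,s,off,z,n):
    T=np.load(T);g=cv2.cvtColor(np.load(I),cv2.COLOR_RGB2GRAY)
    p=(np.array(pts)/s+off-.5+.5/s).astype(np.float32).reshape(-1,1,2)
    p=cv2.cornerSubPix(g,p.copy(),(3,3),(-1,-1),(3,30,.01)).reshape(-1,2)
    W=np.array([wonz(T,*q,z) for q in p]);L=(W-T[:3,3])@T[:3,:3]
    print(n,p.round(1).tolist());print(' world',W[:,:2].round(4).tolist(),'mean',W.mean(0).round(4),'tool',L.mean(0).round(4))
    for i in range(len(W)-1):d=W[i+1]-W[i];print('  ',np.hypot(*d[:2]).round(4),np.degrees(np.arctan2(d[1],d[0])).round(2))
    return W
go('wI3.npy','wT3.npy',[(287,212),(416,212),(413,437),(293,437)],2.5,(170,40),.017,'plate')
go('wI.npy','wT.npy',[(365,238),(514,216),(403,445)],2,(120,20),.010,'base')
go('wI.npy','wT.npy',[(408,335),(490,325)],2,(120,20),.038,'x')
s=ctrl.get_state();print(s['eef_pos'],s['tcp_rot'])
E
```

```text
plate [[284.70001220703125, 125.0], [335.79998779296875, 124.9000015258789], [334.3999938964844, 213.60000610351562], [286.70001220703125, 213.5]]
 world [[0.5093, 0.0312], [0.5685, 0.0289], [0.5643, -0.0796], [0.5052, -0.0773]] mean [ 0.5368 -0.0242  0.017 ] tool [-1.000e-04 -8.300e-03  2.178e-01]
   0.0592 -2.19
   0.1086 -92.21
   0.0591 177.79
base [[301.1000061035156, 138.60000610351562], [375.6000061035156, 127.0999984741211], [318.70001220703125, 243.1999969482422]]
 world [[0.4614, 0.3318], [0.5496, 0.3427], [0.4766, 0.1971]] mean [0.4959 0.2905 0.01  ] tool [-0.002   0.0172  0.2207]
   0.0888 7.04
   0.1628 -116.61
x [[323.79998779296875, 187.1999969482422], [364.79998779296875, 182.1999969482422]]
 world [[0.4855, 0.279], [0.5318, 0.283]] mean [0.5086 0.281  0.038 ] tool [-0.011   0.0303  0.1927]
   0.0465 4.96
[ 0.54353828 -0.02404241  0.23299307] [ 7.20058801e-01  6.93913051e-01 -1.67720580e-05 -2.21423343e-05]
```

Plate: tool y −7 mm from the TCP, same yaw. Holder: (0.513, 0.269), yaw 7.1°. I descend and grip the long sides.

move_arm:
  plan:
    - {"x": 0, "y": -0.007, "z": 0.045, "yaw": 0, "fingers": 0}
    - {"x": 0, "y": -0.007, "z": 0.09, "yaw": 0, "fingers": 0}
    - {"x": 0, "y": -0.007, "z": 0.135, "yaw": 0, "fingers": 0}
    - {"x": 0, "y": -0.007, "z": 0.175, "yaw": 0, "fingers": 0}
    - {"x": 0, "y": -0.007, "z": 0.2, "yaw": 0, "fingers": 0}

```text
time: 12.3
eef_pos: [0.5326, -0.0229, 0.0275]
tcp_rot: [0.72, 0.694, -0.003, -0.004]
contact_force: [0.2, -0.1, 0.8]
opening: 1.0
finger_force: 0.0
```

move_arm:
  plan:
    - {"x": 0, "y": 0, "z": 0, "yaw": 0, "fingers": 0}
    - {"x": 0, "y": 0, "z": 0.01, "yaw": 0, "fingers": 0}
    - {"x": 0, "y": 0, "z": 0.02, "yaw": 0, "fingers": 0}
    - {"x": 0, "y": 0, "z": 0.027, "yaw": 0, "fingers": 0}
    - {"x": 0, "y": 0, "z": 0.027, "yaw": 0, "fingers": 0}

```text
time: 12.8
eef_pos: [0.5364, -0.0238, 0.0059]
tcp_rot: [0.72, 0.694, -0.0, -0.0]
contact_force: [-1.1, 0.8, -0.6]
opening: 0.999
finger_force: 0.0
```

move_arm:
  plan:
    - {"x": 0, "y": 0, "z": 0, "yaw": 0, "fingers": 0}

```text
time: 12.9
eef_pos: [0.5371, -0.0239, 0.0068]
tcp_rot: [0.72, 0.694, 0.0, 0.0]
contact_force: [-0.5, 0.1, -0.2]
opening: 0.996
finger_force: 0.0
```

Down a further 6 mm to z ≈ 0.001, then close.

move_arm:
  plan:
    - {"x": 0, "y": 0, "z": 0.003, "yaw": 0, "fingers": 0}
    - {"x": 0, "y": 0, "z": 0.006, "yaw": 0, "fingers": 0}
    - {"x": 0, "y": 0, "z": 0.006, "yaw": 0, "fingers": 0}
    - {"x": 0, "y": 0, "z": 0.006, "yaw": 0, "fingers": 0}

```text
time: 13.3
eef_pos: [0.5367, -0.0238, 0.0003]
tcp_rot: [0.72, 0.694, -0.0, -0.0]
contact_force: [-0.3, -0.1, -0.9]
opening: 1.003
finger_force: 0.0
```

move_arm:
  plan:
    - {"x": 0, "y": 0, "z": 0, "yaw": 0, "fingers": 0.15}
    - {"x": 0, "y": 0, "z": 0, "yaw": 0, "fingers": 0.25}
    - {"x": 0, "y": 0, "z": 0, "yaw": 0, "fingers": 0.4}
    - {"x": 0, "y": 0, "z": 0, "yaw": 0, "fingers": 0.5}
    - {"x": 0, "y": 0, "z": 0, "yaw": 0, "fingers": 0.6}
  force: 40

```text
time: 13.8
eef_pos: [0.5372, -0.0239, 0.0008]
tcp_rot: [0.72, 0.694, 0.0, 0.0]
contact_force: [0.9, 0.2, 2.1]
opening: 0.689
finger_force: 44.8
```

move_arm:
  plan:
    - {"x": 0, "y": 0, "z": -0.02, "yaw": 0, "fingers": 0.7}
    - {"x": 0, "y": 0, "z": -0.05, "yaw": 0, "fingers": 0.7}
    - {"x": 0, "y": 0, "z": -0.09, "yaw": 0, "fingers": 0.7}
    - {"x": 0, "y": 0, "z": -0.12, "yaw": 0, "fingers": 0.7}
    - {"x": 0, "y": 0, "z": -0.12, "yaw": 0, "fingers": 0.7}

```text
time: 14.3
eef_pos: [0.5398, -0.0245, 0.1252]
tcp_rot: [0.72, 0.694, 0.003, 0.004]
contact_force: [0.1, 0.1, 0.2]
opening: 0.693
finger_force: 44.5
```

move_arm:
  plan:
    - {"x": 0, "y": 0, "z": 0, "yaw": 0, "fingers": 0.7}
    - {"x": 0, "y": 0, "z": 0, "yaw": 0, "fingers": 0.7}
    - {"x": 0, "y": 0, "z": 0, "yaw": 0, "fingers": 0.7}

```text
time: 14.6
eef_pos: [0.5352, -0.0235, 0.118]
tcp_rot: [0.72, 0.694, -0.001, -0.002]
contact_force: [-0.4, -0.0, -1.5]
opening: 0.692
finger_force: 44.5
```

move_arm:
  plan:
    - {"x": 0.03, "y": -0.004, "z": 0, "yaw": 0, "fingers": 0.7}
    - {"x": 0.07, "y": -0.01, "z": 0, "yaw": 0, "fingers": 0.7}
    - {"x": 0.11, "y": -0.015, "z": 0, "yaw": 0, "fingers": 0.7}
    - {"x": 0.15, "y": -0.02, "z": 0, "yaw": 0, "fingers": 0.7}
    - {"x": 0.19, "y": -0.026, "z": 0, "yaw": 0, "fingers": 0.7}

```text
time: 15.1
eef_pos: [0.5166, 0.1683, 0.1187]
tcp_rot: [0.72, 0.694, -0.001, -0.001]
contact_force: [0.3, 0.2, -1.6]
opening: 0.69
finger_force: 44.5
```

move_arm:
  plan:
    - {"x": 0.04, "y": -0.005, "z": 0, "yaw": 0, "fingers": 0.7}
    - {"x": 0.08, "y": -0.01, "z": 0, "yaw": -0.08, "fingers": 0.7}
    - {"x": 0.096, "y": -0.012, "z": 0, "yaw": -0.16, "fingers": 0.7}
    - {"x": 0.096, "y": -0.012, "z": 0, "yaw": -0.16, "fingers": 0.7}
    - {"x": 0.096, "y": -0.012, "z": 0, "yaw": -0.16, "fingers": 0.7}

```text
time: 15.6
eef_pos: [0.5085, 0.2631, 0.1189]
tcp_rot: [0.662, 0.749, -0.001, -0.0]
contact_force: [0.2, -0.4, -1.0]
opening: 0.687
finger_force: 44.5
```

move_arm:
  plan:
    - {"x": 0, "y": 0, "z": 0.03, "yaw": 0, "fingers": 0.7}
    - {"x": 0, "y": 0, "z": 0.05, "yaw": 0, "fingers": 0.7}
    - {"x": 0, "y": 0, "z": 0.05, "yaw": 0, "fingers": 0.7}
    - {"x": 0, "y": 0, "z": 0.05, "yaw": 0, "fingers": 0.7}
    - {"x": 0, "y": 0, "z": 0.05, "yaw": 0, "fingers": 0.7}

```text
time: 16.1
eef_pos: [0.5105, 0.2631, 0.0717]
tcp_rot: [0.663, 0.749, 0.001, 0.001]
contact_force: [-0.5, 0.5, -0.8]
opening: 0.688
finger_force: 44.4
```

```bash
python3 - <<'E'
from h import *
T=wpose();print(T.round(4)[:3],ctrl.get_state()['contact_force'])
w=ctrl.read_camera('wrist');np.save('wT4',T);np.save('wI4',w);t=ctrl.read_camera('side')
R=lambda im,c,W,H:cv2.resize(im[c[1]:c[3],c[0]:c[2]],(W,H),interpolation=cv2.INTER_CUBIC)
save('i',np.hstack([R(w,(200,40,460,365),480,600),R(t,(205,230,315,440),320,600) if 0 else R(t,(200,200,307,400),320,600)]))
E
```

```text
[[-1.214e-01  9.926e-01  2.200e-03  5.105e-01]
 [ 9.926e-01  1.214e-01  6.000e-04  2.631e-01]
 [ 3.000e-04  2.300e-03 -1.000e+00  7.170e-02]] [-0.52950706  0.5226238  -0.76737659]
```

View pics/i.png

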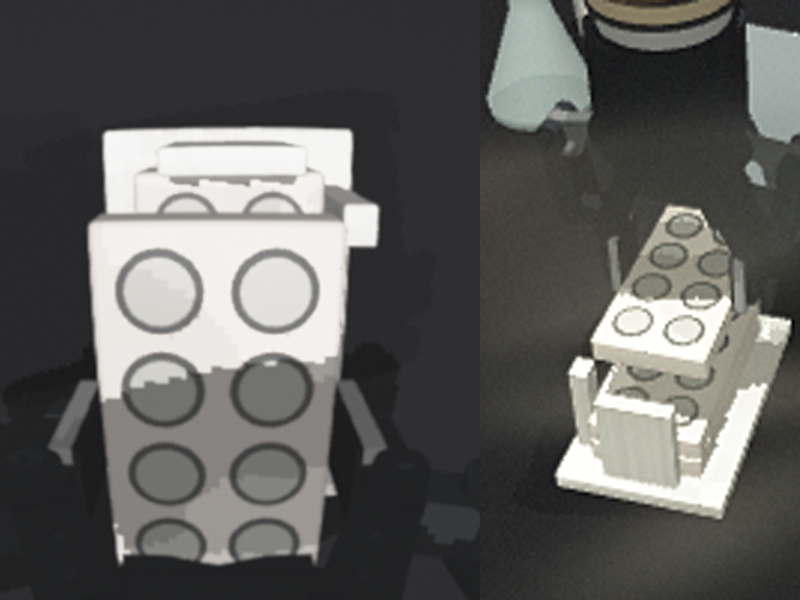

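The wrist picture shows the carried plate (far edge crop row ~215, corners (90,220) and (346,220)) above the pile. The end stop top is at (160–306, 147–172) and the post top at (347–378, 203–247). The side picture shows it hanging over the holder, aligned with it. I compute the offsets.

```bash
python3 - <<'E'
from h import *
T=np.load('wT4.npy');s=480/260
c,sn=np.cos(np.radians(7.1)),np.sin(np.radians(7.1));R=np.array([[c,sn],[-sn,c]])
t=T[:3,3]
def f(n,u,v,z):
    w=wonz(T,u/s+200,v/s+40,z);print(n,w[:2].round(4),'rel TCP in holder axes',(R@(w-t)[:2]*1000).round(1))
f('stop L',160,174,.062);f('stop R',306,174,.062)
f('stop outer L',160,147,.062)
f('post inner far',347,203,.062);f('post inner near',347,247,.062);f('post outer far',378,205,.062)
f('base TL',103,130,.01);f('base TR',352,128,.01)
f('pile TL',136,172,.038);f('pile TR',324,172,.038);f('pile R',322,212,.038);f('pile L',136,212,.038)
f('plate TL',90,222,.088);f('plate TR',346,222,.088)
f('plate BL',118,562,.088);f('plate BR',316,562,.088)
E
```

```text
stop L [0.4879 0.3226] rel TCP in holder axes [-15.1  61.9]
stop R [0.5266 0.3275] rel TCP in holder axes [23.9 62. ]
stop outer L [0.4871 0.3298] rel TCP in holder axes [-15.   69.1]
post inner far [0.5391 0.3213] rel TCP in holder axes [35.5 54.3]
post inner near [0.5412 0.3092] rel TCP in holder axes [36.1 42. ]
post outer far [0.548  0.3221] rel TCP in holder axes [44.4 53.9]
base TL [0.4613 0.3312] rel TCP in holder axes [-40.4  73.7]
base TR [0.5497 0.3432] rel TCP in holder axes [48.8 74.6]
pile TL [0.4784 0.32  ] rel TCP in holder axes [-24.9  60.5]
pile TR [0.5362 0.3273] rel TCP in holder axes [33.4 60.6]
pile R [0.5376 0.3147] rel TCP in holder axes [33.2 47.9]
pile L [0.4796 0.3075] rel TCP in holder axes [-25.2  47.9]
plate TL [0.4753 0.3127] rel TCP in holder axes [-28.9  53.6]
plate TR [0.5331 0.3198] rel TCP in holder axes [29.4 53.5]
plate BL [0.4868 0.2121] rel TCP in holder axes [-29.8 -47.6]
plate BR [0.5458 0.2192] rel TCP in holder axes [ 29.6 -47.9]
```

Clearances are about 6 mm to the posts and 8 mm to the stop. I move closer by 3 and 5 mm, and lower.

move_arm:
  plan:
    - {"x": 0.005, "y": 0.003, "z": 0, "yaw": 0, "fingers": 0.7}
    - {"x": 0.005, "y": 0.003, "z": 0.01, "yaw": 0, "fingers": 0.7}
    - {"x": 0.005, "y": 0.003, "z": 0.02, "yaw": 0, "fingers": 0.7}
    - {"x": 0.005, "y": 0.003, "z": 0.03, "yaw": 0, "fingers": 0.7}
    - {"x": 0.005, "y": 0.003, "z": 0.03, "yaw": 0, "fingers": 0.7}

```text
time: 16.7
eef_pos: [0.5097, 0.2681, 0.0375]
tcp_rot: [0.662, 0.749, -0.002, -0.001]
contact_force: [-0.5, -0.2, -1.5]
opening: 0.689
finger_force: 44.5
```

move_arm:
  plan:
    - {"x": 0, "y": 0, "z": 0, "yaw": 0, "fingers": 0.7}
    - {"x": 0, "y": 0, "z": 0.001, "yaw": 0, "fingers": 0.7}
    - {"x": 0, "y": 0, "z": 0.002, "yaw": 0, "fingers": 0.7}
    - {"x": 0, "y": 0, "z": 0.002, "yaw": 0, "fingers": 0.7}

```text
time: 17.1
eef_pos: [0.5118, 0.2687, 0.0385]
tcp_rot: [0.662, 0.749, 0.0, 0.0]
contact_force: [-0.8, 0.3, -1.3]
opening: 0.692
finger_force: 44.5
```

move_arm:
  plan:
    - {"x": 0, "y": 0, "z": 0.001, "yaw": 0, "fingers": 0.7}
    - {"x": 0, "y": 0, "z": 0.002, "yaw": 0, "fingers": 0.7}
    - {"x": 0, "y": 0, "z": 0.002, "yaw": 0, "fingers": 0.7}
    - {"x": 0, "y": 0, "z": 0.002, "yaw": 0, "fingers": 0.7}

```text
time: 17.5
eef_pos: [0.5116, 0.2687, 0.0363]
tcp_rot: [0.662, 0.749, -0.0, -0.0]
contact_force: [-0.9, -0.3, -1.1]
opening: 0.69
finger_force: 44.5
```

move_arm:
  plan:
    - {"x": 0, "y": 0, "z": 0.001, "yaw": 0, "fingers": 0.7}
    - {"x": 0, "y": 0, "z": 0.001, "yaw": 0, "fingers": 0.7}
    - {"x": 0, "y": 0, "z": 0.001, "yaw": 0, "fingers": 0.7}

```text
time: 17.8
eef_pos: [0.5118, 0.2688, 0.0358]
tcp_rot: [0.662, 0.749, 0.0, 0.0]
contact_force: [-1.4, -0.0, 3.7]
opening: 0.691
finger_force: 44.9
```

move_arm:
  plan:
    - {"x": 0, "y": 0, "z": 0.001, "yaw": 0, "fingers": 0.7}
    - {"x": 0, "y": 0, "z": 0.001, "yaw": 0, "fingers": 0.7}
    - {"x": 0, "y": 0, "z": 0.001, "yaw": 0, "fingers": 0.7}

```text
time: 18.1
eef_pos: [0.5119, 0.2688, 0.0358]
tcp_rot: [0.662, 0.749, -0.0, -0.0]
contact_force: [-4.3, -1.9, 9.0]
opening: 0.688
finger_force: 45.5
```

Seated on the pile. I release, then lower the open fingers around all three plates, so the −x pad can push the whole pile at the posts.

move_arm:
  plan:
    - {"x": 0, "y": 0, "z": -0.002, "yaw": 0, "fingers": 0.5}
    - {"x": 0, "y": 0, "z": -0.002, "yaw": 0, "fingers": 0.25}
    - {"x": 0, "y": 0, "z": -0.002, "yaw": 0, "fingers": 0}
    - {"x": 0, "y": 0, "z": -0.002, "yaw": 0, "fingers": 0}
    - {"x": 0, "y": 0, "z": -0.002, "yaw": 0, "fingers": 0}

```text
time: 18.6
eef_pos: [0.5116, 0.2687, 0.0361]
tcp_rot: [0.662, 0.749, -0.0, -0.0]
contact_force: [-0.6, -0.5, 0.3]
opening: 1.001
finger_force: 0.0
```

move_arm:
  plan:
    - {"x": 0, "y": 0, "z": 0.01, "yaw": 0, "fingers": 0}
    - {"x": 0, "y": 0, "z": 0.02, "yaw": 0, "fingers": 0}
    - {"x": 0, "y": 0, "z": 0.028, "yaw": 0, "fingers": 0}
    - {"x": 0, "y": 0, "z": 0.031, "yaw": 0, "fingers": 0}
    - {"x": 0, "y": 0, "z": 0.031, "yaw": 0, "fingers": 0}

```text
time: 19.1
eef_pos: [0.5109, 0.2684, 0.0041]
tcp_rot: [0.662, 0.749, -0.001, -0.001]
contact_force: [0.1, -0.7, 0.1]
opening: 0.999
finger_force: 0.0
```

move_arm:
  plan:
    - {"x": 0, "y": 0.003, "z": 0, "yaw": 0, "fingers": 0}
    - {"x": 0, "y": 0.006, "z": 0, "yaw": 0, "fingers": 0}
    - {"x": 0, "y": 0.009, "z": 0, "yaw": 0, "fingers": 0}
    - {"x": 0, "y": 0.011, "z": 0, "yaw": 0, "fingers": 0}
    - {"x": 0, "y": 0.011, "z": 0, "yaw": 0, "fingers": 0}

```text
time: 19.6
eef_pos: [0.5232, 0.2701, 0.0057]
tcp_rot: [0.662, 0.749, 0.0, 0.0]
contact_force: [-1.0, 0.3, -1.3]
opening: 0.996
finger_force: 0.0
```

move_arm:
  plan:
    - {"x": 0, "y": 0.001, "z": 0, "yaw": 0, "fingers": 0}
    - {"x": 0, "y": 0.002, "z": 0, "yaw": 0, "fingers": 0}
    - {"x": 0, "y": 0.003, "z": 0, "yaw": 0, "fingers": 0}
    - {"x": 0, "y": 0.003, "z": 0, "yaw": 0, "fingers": 0}

```text
time: 20.0
eef_pos: [0.5255, 0.2704, 0.0053]
tcp_rot: [0.662, 0.749, -0.0, -0.0]
contact_force: [-0.6, 0.6, 0.8]
opening: 1.0
finger_force: 0.3
```

move_arm:
  plan:
    - {"x": 0, "y": 0.001, "z": 0, "yaw": 0, "fingers": 0}
    - {"x": 0, "y": 0.002, "z": 0, "yaw": 0, "fingers": 0}
    - {"x": 0, "y": 0.002, "z": 0, "yaw": 0, "fingers": 0}

```text
time: 20.3
eef_pos: [0.527, 0.2706, 0.0052]
tcp_rot: [0.662, 0.749, -0.001, -0.001]
contact_force: [-2.4, 0.3, 1.8]
opening: 0.996
finger_force: 1.4
```

move_arm:
  plan:
    - {"x": 0, "y": 0.001, "z": 0, "yaw": 0, "fingers": 0}
    - {"x": 0, "y": 0.002, "z": 0, "yaw": 0, "fingers": 0}
    - {"x": 0, "y": 0.002, "z": 0, "yaw": 0, "fingers": 0}

```text
time: 20.6
eef_pos: [0.5269, 0.2705, 0.0049]
tcp_rot: [0.662, 0.749, -0.003, -0.002]
contact_force: [-8.1, -1.6, 5.9]
opening: 1.0
finger_force: 4.2
```

move_arm:
  plan:
    - {"x": 0, "y": 0.001, "z": 0, "yaw": 0, "fingers": 0}
    - {"x": 0, "y": 0.002, "z": 0, "yaw": 0, "fingers": 0}
    - {"x": 0, "y": 0.002, "z": 0, "yaw": 0, "fingers": 0}

```text
time: 20.9
eef_pos: [0.5268, 0.2704, 0.0046]
tcp_rot: [0.662, 0.749, -0.006, -0.004]
contact_force: [-13.5, -1.8, 9.4]
opening: 0.999
finger_force: 6.7
```

The posts hold the pile (13 N). I back off, rise, shut the fingers and go to the open −y end.

move_arm:
  plan:
    - {"x": 0, "y": -0.01, "z": 0, "yaw": 0, "fingers": 0}
    - {"x": 0, "y": -0.018, "z": 0, "yaw": 0, "fingers": 0}
    - {"x": 0, "y": -0.018, "z": -0.02, "yaw": 0, "fingers": 0}
    - {"x": 0, "y": -0.018, "z": -0.05, "yaw": 0, "fingers": 0}
    - {"x": 0, "y": -0.018, "z": -0.08, "yaw": 0, "fingers": 0}

```text
time: 21.4
eef_pos: [0.5135, 0.2688, 0.0858]
tcp_rot: [0.662, 0.749, 0.0, 0.0]
contact_force: [-0.0, 0.2, -0.4]
opening: 0.997
finger_force: 0.0
```

move_arm:
  plan:
    - {"x": 0, "y": 0, "z": 0, "yaw": 0, "fingers": 0.3}
    - {"x": -0.03, "y": 0, "z": 0, "yaw": 0, "fingers": 1}
    - {"x": -0.06, "y": 0, "z": 0, "yaw": 0, "fingers": 1}
    - {"x": -0.085, "y": 0, "z": 0, "yaw": 0, "fingers": 1}
    - {"x": -0.085, "y": 0, "z": 0, "yaw": 0, "fingers": 1}

```text
time: 21.9
eef_pos: [0.5242, 0.1823, 0.0845]
tcp_rot: [0.664, 0.748, -0.0, 0.0]
contact_force: [0.1, 0.0, 0.1]
opening: 0.146
finger_force: 0.0
```

```bash
python3 - <<'E'
from h import *
s=ctrl.get_state();print(s['eef_pos'],s['contact_force'],s['opening'])
E
```

```text
[0.52419039 0.18225258 0.08445315] [0.06763442 0.00054829 0.10147404] 0.14566634879101273
```

move_arm:
  plan:
    - {"x": 0, "y": 0, "z": 0, "yaw": 0, "fingers": 1}
    - {"x": 0, "y": 0, "z": 0.03, "yaw": 0, "fingers": 1}
    - {"x": 0, "y": 0, "z": 0.055, "yaw": 0, "fingers": 1}
    - {"x": 0, "y": 0, "z": 0.067, "yaw": 0, "fingers": 1}
    - {"x": 0, "y": 0, "z": 0.067, "yaw": 0, "fingers": 1}

```text
time: 22.4
eef_pos: [0.5221, 0.1851, 0.016]
tcp_rot: [0.662, 0.75, -0.002, -0.002]
contact_force: [-0.6, -0.4, 0.4]
opening: 0.0
finger_force: 0.0
```

move_arm:
  plan:
    - {"x": 0.003, "y": 0, "z": 0, "yaw": 0, "fingers": 1}
    - {"x": 0.006, "y": 0, "z": 0, "yaw": 0, "fingers": 1}
    - {"x": 0.009, "y": 0, "z": 0, "yaw": 0, "fingers": 1}
    - {"x": 0.012, "y": 0, "z": 0, "yaw": 0, "fingers": 1}
    - {"x": 0.012, "y": 0, "z": 0, "yaw": 0, "fingers": 1}

```text
time: 22.9
eef_pos: [0.523, 0.197, 0.019]
tcp_rot: [0.662, 0.749, 0.0, 0.0]
contact_force: [-0.1, 0.2, -0.2]
opening: -0.002
finger_force: 0.0
```

move_arm:
  plan:
    - {"x": 0.001, "y": 0, "z": 0, "yaw": 0, "fingers": 1}
    - {"x": 0.002, "y": 0, "z": 0, "yaw": 0, "fingers": 1}
    - {"x": 0.003, "y": 0, "z": 0, "yaw": 0, "fingers": 1}
    - {"x": 0.004, "y": 0, "z": 0, "yaw": 0, "fingers": 1}

```text
time: 23.3
eef_pos: [0.5221, 0.2004, 0.0183]
tcp_rot: [0.662, 0.749, -0.0, -0.0]
contact_force: [-0.2, -0.2, -0.4]
opening: 0.002
finger_force: 0.0
```

move_arm:
  plan:
    - {"x": 0.001, "y": 0, "z": 0, "yaw": 0, "fingers": 1}
    - {"x": 0.002, "y": 0, "z": 0, "yaw": 0, "fingers": 1}
    - {"x": 0.003, "y": 0, "z": 0, "yaw": 0, "fingers": 1}
    - {"x": 0.003, "y": 0, "z": 0, "yaw": 0, "fingers": 1}

```text
time: 23.7
eef_pos: [0.5218, 0.2035, 0.0183]
tcp_rot: [0.662, 0.749, -0.0, -0.0]
contact_force: [-0.3, -0.2, 0.2]
opening: 0.005
finger_force: 0.0
```

move_arm:
  plan:
    - {"x": 0.001, "y": 0, "z": 0, "yaw": 0, "fingers": 1}
    - {"x": 0.002, "y": 0, "z": 0, "yaw": 0, "fingers": 1}
    - {"x": 0.003, "y": 0, "z": 0, "yaw": 0, "fingers": 1}
    - {"x": 0.003, "y": 0, "z": 0, "yaw": 0, "fingers": 1}

```text
time: 24.1
eef_pos: [0.5216, 0.2048, 0.0183]
tcp_rot: [0.662, 0.75, -0.001, 0.001]
contact_force: [0.1, -6.9, 1.2]
opening: -0.001
finger_force: 3.5
```

move_arm:
  plan:
    - {"x": 0.001, "y": 0, "z": 0, "yaw": 0, "fingers": 1}
    - {"x": 0.002, "y": 0, "z": 0, "yaw": 0, "fingers": 1}
    - {"x": 0.002, "y": 0, "z": 0, "yaw": 0, "fingers": 1}

```text
time: 24.4
eef_pos: [0.5217, 0.2048, 0.0184]
tcp_rot: [0.661, 0.75, -0.003, 0.002]
contact_force: [0.4, -14.1, 1.7]
opening: -0.002
finger_force: 7.1
```

The stop holds (14 N). I back off, rise, and look.

move_arm:
  plan:
    - {"x": -0.01, "y": 0, "z": 0, "yaw": 0, "fingers": 1}
    - {"x": -0.016, "y": 0, "z": -0.01, "yaw": 0, "fingers": 1}
    - {"x": -0.016, "y": 0, "z": -0.05, "yaw": 0, "fingers": 1}
    - {"x": -0.016, "y": 0, "z": -0.09, "yaw": 0, "fingers": 1}
    - {"x": -0.016, "y": 0, "z": -0.12, "yaw": 0, "fingers": 1}

```text
time: 24.9
eef_pos: [0.524, 0.193, 0.1418]
tcp_rot: [0.662, 0.749, 0.002, 0.001]
contact_force: [0.1, -0.0, 0.7]
opening: 0.001
finger_force: 0.0
```

move_arm:
  plan:
    - {"x": 0, "y": 0, "z": 0, "yaw": 0, "fingers": 1}
    - {"x": 0, "y": 0, "z": 0, "yaw": 0, "fingers": 1}
    - {"x": 0, "y": 0, "z": 0, "yaw": 0, "fingers": 1}

```text
time: 25.2
eef_pos: [0.5221, 0.1925, 0.1372]
tcp_rot: [0.662, 0.749, -0.001, -0.001]
contact_force: [0.8, 0.1, 0.3]
opening: 0.001
finger_force: 0.0
```

```bash
python3 - <<'E'
from h import *
T=wpose();w=ctrl.read_camera('wrist');np.save('wT5',T);np.save('wI5',w);t=ctrl.read_camera('side');np.save('sI5',t)
print(T[:3,3])
for P in [(.513,.269,.052),(.49,.32,.062),(.55,.21,.06)]: print(np.round(wproj(T,P)),np.round(proj('side',P)))
R=lambda im,c,W,H:cv2.resize(im[c[1]:c[3],c[0]:c[2]],(W,H),interpolation=cv2.INTER_CUBIC)
u,v=np.round(wproj(T,(.513,.269,.052))).astype(int); u=max(u,90);v=max(v,130)
save('j',np.hstack([R(w,(u-90,v-130,u+90,v+130),415,600),R(t,(205,260,305,416-16),385,540*600//540) if 0 else R(t,(210,270,306,400),385,521+79)]))
print(u-90,v-130)
E
```

```text
[0.52207389 0.19252091 0.13717527]
[318. 104.] [266. 312.]
[294.  30.] [264. 334.]
[358. 191.] [262. 280.]
228 0
```

View pics/j.png

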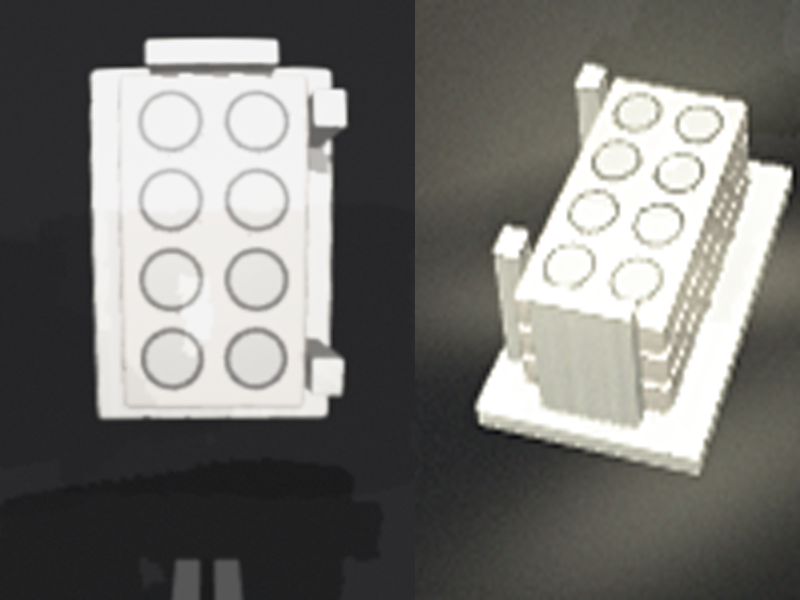

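The pile is square: the plate's right edge (col ~306) runs beside both posts (inner edges ~313–318), its end is at the stop (row ~73), and the side view shows three flush plates. A numeric check on the small gaps.

```bash
python3 - <<'E'
from h import *
T=np.load('wT5.npy');g=cv2.cvtColor(np.load('wI5.npy'),cv2.COLOR_RGB2GRAY)
a=np.radians(7.1);R=np.array([[np.cos(a),np.sin(a)],[-np.sin(a),np.cos(a)]])
def f(n,u,v,z):
    w=wonz(T,u/2.306+228,v/2.308,z);print(n,(R@(w[:2]-[.513,.269])*1000).round(1))
f('plate TL',121,75,.052);f('plate TR',308,75,.052);f('plate BR',303,405,.052);f('plate BL',127,406,.052)
f('stop inner',212,66,.062)
f('post far inner',316,92,.062);f('post far inner n',316,128,.062);f('post near inner',312,363,.062);f('post near inner n',312,395,.062)
E
```

```text
plate TL [-27.4  54.6]
plate TR [31.4 54.8]
plate BR [ 31.1 -53. ]
plate BL [-26.7 -53.4]
stop inner [ 1.1 54.5]
post far inner [32.4 47. ]
post far inner n [32.3 35.5]
post near inner [ 32.2 -37.4]
post near inner n [ 32.5 -47.5]
```

All gaps are within about 1 mm, so it is registered. Handing in.

```bash
python3 -c "
from plant import ctrl
print(ctrl.sign_off())"
```

```text
the job is handed in; nothing more can be done
None
```

The spot plate was laid wells up on the mat and released, then gripped by its long sides, put on the pile and pushed to the posts and end stop (within about 1 mm by wrist camera); the job was handed in at about 25 s of the 64 s allowed.

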